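# Make up the balance-check kit and the sampling kit

## Task

Make up the two kits on the bench from the stock beside the trays. Balance-check kit, in the tray with two round wells: stand the largest check weight in the larger well and the smallest check weight in the smaller well, and lay the forceps in the tray's two notched rests. Sampling kit, in the tray with one well: stand the larger vial upright in the well and lay the spoon spatula in the two notched rests; leave the middle weight and the smaller vial standing where they are.

Things in the scene. Friction and masses are not known exactly. Their poses are not given: they have to be found in the camera images.
- check_tray: Balance-check tray, fixed: steel pan 190 (x) x 106 mm, grey insert, top 13 mm up. Origin: centre of underside, z up. Round wells: 39 mm wide at x = +55, y = -25 mm; 30 mm wide at x = -55, y = -25 (5 deep, floor 8 mm up). Two white rests 12 mm thick at x = +-42, y = +27: notch 34 mm wide in y, floor 25, horns 36 mm up; a tool lies in both, along x (either way round), middle at x = 0, y = +27.
- sampling_tray: Sampling tray, fixed: steel pan 190 (x) x 106 mm, grey insert, top 13 mm up. Origin: centre of underside, z up. One round well, 50 mm wide at x = +50, y = -23 mm (5 deep, floor 8 mm up). Two white rests 12 mm thick at x = +-42, y = +27: notch 34 mm wide in y, floor 25, horns 36 mm up; a tool lies in both, along x (either way round), middle at x = 0, y = +27.
- weight_large_mid (a point): plain steel check weight, round, with a knob on top: 24 mm diameter, 38 mm tall, straight-sided up to 21 mm, then tapering to the knob. The largest of three, 0.1 kg; for the balance-check kit. This point: its centre, half-way up; z is up.
- weight_small_mid (a point): plain steel check weight, round, with a knob on top: 15 mm diameter, 22 mm tall, straight-sided up to 12 mm, then tapering to the knob. The smallest of three, 0.02 kg; for the balance-check kit. Fingertips must be 6 to 9 mm above its underside to clear the insert. This point: its centre, half-way up; z is up.
- weight_middle_mid (a point): plain steel check weight, round, with a knob on top: 19 mm diameter, 30 mm tall, straight-sided up to 17 mm, then tapering to the knob. The middle one of three; not wanted, stays where it stands. This point: its centre, half-way up; z is up.
- vial_large_mid (a point): glass sample vial with a white screw cap, 30 mm diameter, 60 mm tall, the larger of the two vials; for gripping it behaves as a 27 mm square prism with sides along its x and y. 0.03 kg; for the sampling kit. This point is its centre, half-way up; z is up.
- vial_small_mid (a point): glass sample vial with a black screw cap, 25 mm diameter, 52 mm tall, the smaller of the two vials; for gripping it behaves as a 22.5 mm square prism with sides along its x and y. Not wanted, stays where it stands. This point is its centre, half-way up; z is up.
- forceps_steel_mid (a point): steel forceps lying flat, 128 mm long (along its y), 24 mm wide at the middle (x) and narrower to both ends, 8 mm thick, rigid (does not close when squeezed), 0.022 kg; for the balance-check kit. This point is its middle, 4 mm above its underside.
- spoon_spatula_mid (a point): steel spoon spatula lying flat, 165 mm long (along its y, spoon at -y), the spoon 18 mm wide; at its middle it grips as 14 mm wide and about 7 mm thick; 0.03 kg; for the sampling kit. This point is its middle, 4.5 mm above its underside.
Not all that is in view belongs to the job. Leave any red look-alike of the part that bears vial_large_mid alone.

How it is judged:
At the end, for the whole second after the job is handed in: Weights and vial stand upright (0.12 rad) on the floor of their own wells, within 10 mm of centre; each tool lies flat in both notches of its own tray, its middle within 20 mm along and 14 mm across; middle weight and small vial moved under 30 mm; all released and at rest (x of weight_large_mid in the frame of check_tray between 0.045 and 0.065 m and y of weight_large_mid in the frame of check_tray between -0.035 and -0.015 m and z of weight_large_mid in the frame of check_tray between 0.024 and 0.03 m and angle between each of weight_large_mid, weight_small_mid, vial_large_mid, weight_middle_mid, vial_small_mid's own z axis and vertical below 0.12 rad and x of weight_small_mid in the frame of check_tray between -0.065 and -0.045 m and y of weight_small_mid in the frame of check_tray between -0.035 and -0.015 m and z of weight_small_mid in the frame of check_tray between 0.016 and 0.022 m and x of forceps_steel_mid in the frame of check_tray between -0.02 and 0.02 m and y of forceps_steel_mid in the frame of check_tray between 0.013 and 0.041 m and z of forceps_steel_mid in the frame of check_tray between 0.025 and 0.033 m and angle between the y axis of forceps_steel_mid and the x axis of check_tray, either way round below 0.25 rad and angle between each of forceps_steel_mid, spoon_spatula_mid's own z axis and vertical below 0.15 rad and x of vial_large_mid in the frame of sampling_tray between 0.04 and 0.06 m and y of vial_large_mid in the frame of sampling_tray between -0.033 and -0.013 m and z of vial_large_mid in the frame of sampling_tray between 0.035 and 0.041 m and x of spoon_spatula_mid in the frame of sampling_tray between -0.02 and 0.02 m and y of spoon_spatula_mid in the frame of sampling_tray between 0.013 and 0.041 m and z of spoon_spatula_mid in the frame of sampling_tray between 0.0255 and 0.0335 m and angle between the y axis of spoon_spatula_mid and the x axis of sampling_tray, either way round below 0.25 rad and distance of each of weight_middle_mid, vial_small_mid from where it was at the start of the episode below 0.03 m and linear speed of each of weight_large, weight_small, forceps_steel, vial_large, spoon_spatula below 0.02 m/s); the robot touches nothing.
It fails at once if the middle weight or the smaller vial is moved from its place or knocked over (distance of any of weight_middle_mid, vial_small_mid from where it was at the start of the episode above 0.03 m or angle between any of weight_middle_mid, vial_small_mid's own z axis and vertical above 0.5 rad).
It also fails if it takes over 125 s, if anything falls off the work surface, if the arm or the gripper's body presses on something with over 40 N, if the wrist force passes 120 N, or if a joint passes its speed limit or range.

## Robot

A 7-joint arm with a two-finger parallel gripper is mounted at the origin on a cart in front of the work surface, level with it; the furniture and walls round the work are solid. World frame = base frame: x ahead of the robot, y to its left, z up, the work surface at z = 0. Lengths are in m, angles in rad, forces in N, time in s.
With the tool pointing down it reaches from about 0.35 to 0.9 m from the base axis. Payload 8.1 kg.
Tool frame: the origin (TCP) lies at the very end of the fingers, on their centre line; the grasp point (between the pads) lies env.pinch_z behind it (env.pinch_z is the distance from the TCP to the grasp point, in m); z points along the fingers, y is the line along which they close (so a half turn about z gives the same grasp; the last joint's range is limited). The gripper opens to 92 mm and grips with 3 to 60 N. Pads are 19 mm wide; open, the fingers measure 130 mm over their backs; the gripper's body (75 mm by 190 mm) begins 47 mm behind the grasp point.
Start: joints at [-1.236, 0.434, 0.025, 1.573, -0.012, 1.134, -0.075], TCP at [0.265, 0.566, 0.227] pointing down, gripper open.
Joint ranges: [-2.62, 2.62], [-0.44, 2.09], [-1.27, 1.32], [0.08, 2.57], [-1.32, 4.46], [0.12, 2], [-2.74, 2.74]. Speed limits (rad/s): [2.22, 2.22, 3.01, 3.01, 3.14, 3.14, 3.14].

## Interface

Orientations are given as a rotation vector (axis times angle).
In Python, from cell import env gives the robot as it stands.
- The arm moves only by the tool carry_out, never from a script. Its argument "series" is one flat list of numbers, 5 for each row, row after row: the shift along the tool's x, y, z in mm, then the turn about the tool's z in degrees, then the finger opening in mm, from 0 to 91.8. In form: [dx, dy, dz, yaw, fingers, dx, dy, dz, yaw, fingers, ...]. A call has 1 to 8 rows; each row is the pose to reach, as a shift and turn from the pose commanded when the call began, along the tool's axes at that moment; what a row does not reach only later rows make up. A row lasts 1/12 s, in which the tool goes at most 41.7 mm and 7.16 degrees, less where a joint would pass 70% of its speed; a pose out of reach is approached as far as the arm can. A call with a gripper value outside its range is refused whole. The fingers move at their own pace and stop on an object; the grip force is fixed at half the most. Time passes only in rows, so rows that repeat a pose let the fingers close. It gives the time, the measured TCP pose, the force, the opening and the grip force at its end, in the units of the state.
- env.get_state(): the state, without advancing time (a new reading comes with each control period).
- env.snapshot(name): name is "scene" or "top" or "wrist"; returns a dict with "img" (400x640x3 uint8, red, green, blue), "camera_matrix" (3x3 intrinsics, pixels), "pose" (4x4, takes a point from camera to world coordinates). Camera axes: x right, y down, z forward; pixel columns grow to the right and rows downward; lengths in m; the calibration is good to about 2 mm. A picture is of the moment at which its call begins. There is no depth.
- env.hand_in(): hands the job in; it is judged then, once.
The state is a dict: "time": time; "qpos": joint angles; "joint_velocities": joint speeds; "joint_efforts": joint torques, N m; "tcp_pos": TCP position; "tool_rot": TCP orientation; "force": force on the tool from outside, world axes, zero at the start; "moment": the same for the moment, N m; "width": finger opening in m; "gripper_force": force on a finger pad.
Only numpy, scipy, OpenCV 4.12 (cv2) and the standard library are available. Lean on these libraries where they do the work, as an engineer would, in place of code of your own. Each camera call takes 0.05 s, during which the arm holds its last target. There are 200 camera calls.

## Working session

There is one attempt and no reset: what is moved stays moved. The work goes in short steps, Python scripts to look and compute and a tool call to move; the robot and the scene stay as the last step left them, time stands still between calls to the robot, and variables do not carry over. Pictures are saved under pics/ and viewed, at most 14 in all, crops included, and the job is handed in when it is done.

Besides the shell and the picture viewer there is one more tool, called after ">>>" as name(argument=value, ...) on one line, values as JSON. carry_out: Moves the arm, as the interface text tells. Its arguments: {"type":"object","properties":{"series":{"type":"array"}},"required":["series"]}

```bash
mkdir -p pics; ls
python3 - <<'E'
from cell import env
import cv2,numpy as np
s=env.get_state()
print({k:np.round(v,3) for k,v in s.items()}, env.pinch_z)
for n in("scene","top"):
    d=env.snapshot(n); cv2.imwrite(f"pics/{n}0.png",d["img"][:,:,::-1]); print(n,d["camera_matrix"].round(1).tolist(),d["pose"].round(3).tolist())
E
```

```text
pics
{'time': np.float64(0.0), 'qpos': array([-1.236,  0.435,  0.025,  1.574, -0.012,  1.134, -0.075]), 'joint_velocities': array([ 0.001, -0.   ,  0.001, -0.001,  0.   , -0.   , -0.001]), 'joint_efforts': array([-0.0000e+00, -6.6785e+01,  9.8500e-01, -3.1445e+01, -6.1000e-02,
        4.3000e-02,  0.0000e+00]), 'tcp_pos': array([0.265, 0.566, 0.226]), 'tool_rot': array([-6.820e-01, -3.066e+00,  2.000e-03]), 'force': array([ 0.79 , -0.211,  0.585]), 'moment': array([-0.046,  0.017,  0.001]), 'gripper_force': np.float64(0.0), 'width': np.float64(0.092)} 0.0188
scene [[468.4, 0.0, 315.9], [0.0, 468.4, 205.4], [0.0, 0.0, 1.0]] [[0.615, -0.411, 0.673, -0.124], [-0.789, -0.334, 0.516, -0.39], [0.013, -0.848, -0.529, 0.575], [0.0, 0.0, 0.0, 1.0]]
top [[504.4, 0.0, 315.0], [0.0, 504.4, 196.4], [0.0, 0.0, 1.0]] [[0.006, -0.991, 0.133, 0.339], [-1.0, -0.004, 0.021, 0.068], [-0.02, -0.133, -0.991, 1.178], [0.0, 0.0, 0.0, 1.0]]
```

View pics/top0.png

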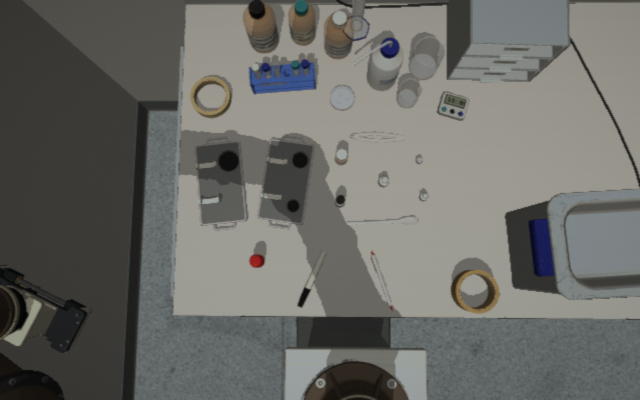

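View pics/scene0.png

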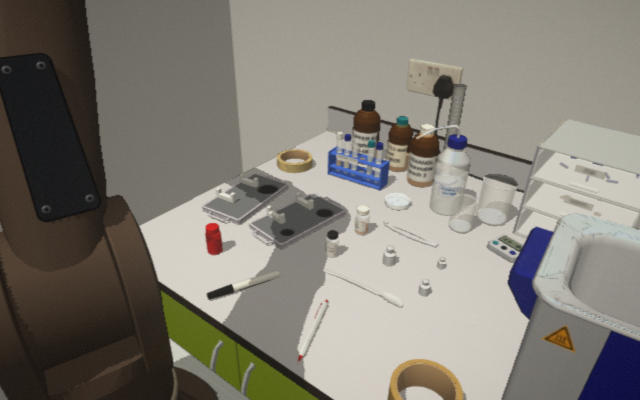

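Top view: the sampling tray (one well) is at about (221,183) and the check tray (two wells) at (286,181). Candidates:
- **Weights:** (383,181), (423,196) and (419,159).
- **Vials:** white cap (341,156), black cap (340,199), red look-alike (257,261).
- **Tools:** forceps (377,136), spoon (383,219). The pen (381,280) and the knife (312,279) are distractors.

By the description I choose the weight at (383,181) as largest, (419,159) as smallest, the white-cap vial, the forceps and the spoon. One close crop will check that.

Run:
```python
import cv2,numpy as np
a=cv2.imread("pics/top0.png")[120:235,190:440]; a=cv2.resize(a,None,fx=3.2,fy=3.2,interpolation=cv2.INTER_CUBIC)
b=cv2.imread("pics/scene0.png")[195:310,200:450]
b=cv2.resize(b,None,fx=2,fy=2,interpolation=cv2.INTER_CUBIC)
c=np.zeros((600,800,3),np.uint8);c[:368,:800]=a;c[368:598,:500]=b
c=np.clip(c*1.5,0,255).astype(np.uint8)
cv2.imwrite("pics/crop1.png",c)
```

```text
(no output)
```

View pics/crop1.png

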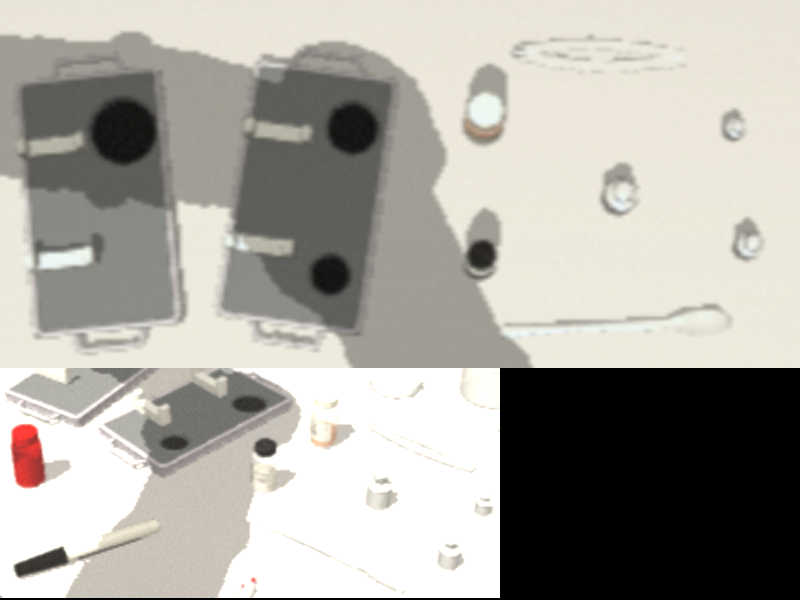

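The crop confirms it: the largest weight is at crop (620,193), the middle one at (748,241) and the smallest at (734,126). The white-cap vial (485,108) is larger than the black-cap one, and the forceps run (514,50)–(687,58). The spoon runs (503,331)–(731,320) with its bowl on the right. Wells are at (353,128), (330,274) and (123,131), so both trays have x ≈ world +x.

```bash
cat > h.py <<'E'
from cell import env
import cv2,numpy as np
from scipy.spatial.transform import Rotation as Ro
def world(d,uv,z):
    K,P=d["camera_matrix"],d["pose"]
    r=P[:3,:3]@np.linalg.solve(K,[*uv,1.]); return P[:3,3]+r*(z-P[2,3])/r[2]
def pix(d,p):
    K,P=d["camera_matrix"],d["pose"]
    q=K@(P[:3,:3].T@(np.asarray(p)-P[:3,3])); return q[:2]/q[2]
def tool():
    s=env.get_state(); return s["tcp_pos"],Ro.from_rotvec(s["tool_rot"])
def shift(p,yawdir=None):
    """shift in tool mm to world TCP p; yaw (deg, mod 180) bringing tool y along world direction angle yawdir(deg)"""
    t,R=tool(); o=1000*R.inv().apply(np.asarray(p)-t)
    y=R.apply([0,1,0]); a=np.degrees(np.arctan2(y[1],y[0]))
    yaw=None if yawdir is None else (-(yawdir-a)+90)%180-90
    return o.round(1),yaw,a
E
python3 - <<'E'
from h import *
d=env.snapshot("top")
for n,u,v,z in [("wellL",353,128,.011),("wellS",330,274,.011),("wellV",123,131,.011),("vialL",485,108,.06),("vialS",481,253,.052),("wL",620,193,.02),("wM",748,241,.015),("wS",734,126,.011),("f1",514,50,.004),("f2",687,58,.004),("s1",503,331,.004),("s2",731,320,.004),("c_r1",283,130,.036),("c_r2",262,243,.036),("s_r1",53,146,.036),("s_r2",65,258,.036)]:
    print(n,world(d,(190+u/3.2,120+v/3.2),z).round(4))
w=env.snapshot("wrist");cv2.imwrite("pics/w0.png",w["img"][:,:,::-1])
print(tool()[1].as_matrix().round(3).tolist()); P=w["pose"];t,R=tool();print((R.inv().as_matrix()@P[:3,:3]).round(3).tolist(),R.inv().apply(P[:3,3]-t).round(3))
print(shift([.5,.1,.2]))
E
```

```text
wellL [0.5816 0.128  0.011 ]
wellS [0.4733 0.1437 0.011 ]
wellV [0.579  0.2981 0.011 ]
vialL [0.586  0.0324 0.06  ]
vialS [0.4838 0.035  0.052 ]
wL [ 0.5322 -0.0666  0.02  ]
wM [ 0.4981 -0.1592  0.015 ]
wS [ 0.5837 -0.1516  0.011 ]
f1 [0.6425 0.009  0.004 ]
f2 [ 0.6366 -0.1193  0.004 ]
s1 [0.4329 0.0176 0.004 ]
s2 [ 0.4416 -0.1478  0.004 ]
c_r1 [0.5749 0.1773 0.036 ]
c_r2 [0.4925 0.191  0.036 ]
s_r1 [0.5627 0.3436 0.036 ]
s_r2 [0.4812 0.3321 0.036 ]
[[-0.906, 0.424, -0.0], [0.424, 0.906, -0.001], [-0.0, -0.001, -1.0]]
[[-0.001, -0.962, -0.271], [1.0, -0.0, -0.002], [0.002, -0.271, 0.962]] [ 0.074 -0.    -0.158]
(array([-410.4, -322.1,   26.6]), None, np.float64(64.9135971289183))
```

The pixel spacings match the given dimensions (wells 109 mm apart, forceps 128 mm, spoon 166 mm). I'll move the wrist camera over the stock to refine the positions.

>>> carry_out(series=[-513,-495,-20,65,91,-513,-495,-20,65,91,-513,-495,-20,65,91,-513,-495,-20,65,91,-513,-495,-20,65,91,-513,-495,-20,65,91,-513,-495,-20,65,91,-513,-495,-20,65,91])

```text
time: 0.87
tcp_pos: [0.3842, 0.2529, 0.2362]
tool_rot: [-2.076, -2.358, -0.001]
force: [1.2, -0.1, -0.2]
width: 0.0912
gripper_force: 0.0
```

```bash
python3 -c "
from h import *
print(tool()[0],shift([.52,-.1,.25],0))"
```

```text
[0.38423921 0.25287803 0.23621836] (array([-367.2,   90. ,  -14. ]), np.float64(7.267314350624147), np.float64(7.267314350624153))
```

>>> carry_out(series=[-367,90,-14,7,91,-367,90,-14,7,91,-367,90,-14,7,91,-367,90,-14,7,91,-367,90,-14,7,91,-367,90,-14,7,91,-367,90,-14,7,91,-367,90,-14,7,91])

```text
time: 1.53
tcp_pos: [0.5058, -0.0572, 0.2487]
tool_rot: [2.209, 2.234, 0.001]
force: [1.0, 0.5, -0.3]
width: 0.091
gripper_force: 0.0
```

```bash
cat > look.py <<'E'
from h import *
import sys
d=env.snapshot("wrist"); print(shift([.52,-.1,.25],0),tool()[0].round(4)); np.savez("w.npz",**d)
im=cv2.resize(d["img"][:,:,::-1],None,fx=1.25,fy=1.25,interpolation=cv2.INTER_CUBIC)
cv2.imwrite(f"pics/{sys.argv[1]}.png",im)
E
python3 look.py w1
```

```text
(array([-33.7,  11.9,  -0.2]), np.float64(0.1612772983706492), np.float64(0.16127729837065014)) [ 0.508  -0.0664  0.2496]
```

View pics/w1.png

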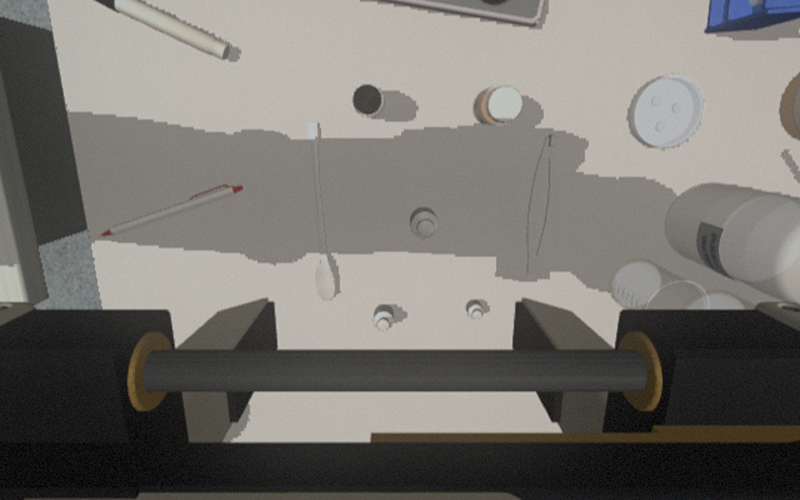

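The wrist view shows everything in the stock, in view pixels: large weight (424,223), middle (383,318), small (475,309), white-cap vial top (504,103), black-cap vial (368,99). The forceps run (549,136)–(528,273) and the spoon (313,124)–(327,298).

Run:
```python
from h import *
d=np.load("w.npz")
for n,u,v,z in [("vialL",504,103,.06),("vialS",368,99,.052),("wL",424,221,.019),("wLtop",426,226,.038),("wM",383,316,.015),("wS",475,308,.011),("f1",550,136,.004),("f2",528,273,.004),("fmidL",529,203,.004),("fmidR",550,203,.004),("s1",313,124,.004),("s2",327,298,.004)]:
    print(n,world(d,(u/1.25,v/1.25),z).round(4))
t=[.6395,-.055,.1]
print(shift([.64,-.055,.1],0))
```

```text
vialL [0.5844 0.0326 0.06  ]
vialS [0.4844 0.0348 0.052 ]
wL [ 0.5312 -0.0646  0.019 ]
wLtop [ 0.5317 -0.0649  0.038 ]
wM [ 0.4954 -0.1572  0.015 ]
wS [ 0.5825 -0.1498  0.011 ]
f1 [0.6394 0.0086 0.004 ]
f2 [ 0.6318 -0.1167  0.004 ]
fmidL [ 0.6266 -0.0502  0.004 ]
fmidR [ 0.6456 -0.05    0.004 ]
s1 [0.4342 0.0164 0.004 ]
s2 [ 0.4414 -0.1439  0.004 ]
(array([ 11.7, 131.4, 150.1]), np.float64(0.1612772983706492), np.float64(0.16127729837065014))
```

Run:
```python
import cv2,numpy as np
a=cv2.imread("pics/top0.png")[25:145,320:445]; a=cv2.resize(a,None,fx=3.2,fy=3.2,interpolation=cv2.INTER_CUBIC)
b=cv2.imread("pics/scene0.png")[130:255,400:525]; b=cv2.resize(b,None,fx=3.2,fy=3.2,interpolation=cv2.INTER_CUBIC)
c=np.zeros((400,800,3),np.uint8);c[:384,:400]=a;c[:400,400:]=b
cv2.imwrite("pics/crop2.png",c)
```

```text
(no output)
```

View pics/crop2.png

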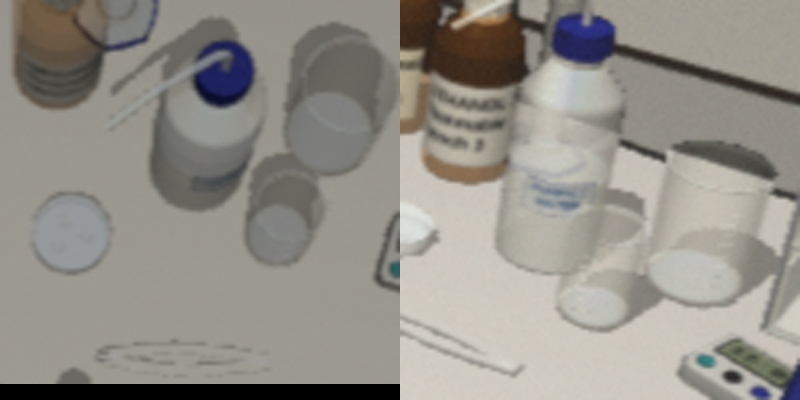

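The crop shows the wash bottle's near base edge at crop (195,208), its spout tip at (107,127), the beaker's near base edge at (277,266) and its centre at (280,237). I'll check clearance to these.

Run:
```python
from h import *
d=env.snapshot("top")
for n,u,v,z in [("bottle edge",195,208,0),("bottle L",152,160,0.03),("beaker near",277,266,0),("beaker c",280,237,0),("beaker left",245,240,0),("beaker rim near",290,205,.06),("spout",107,127,.2),("spout base",225,60,.2)]:
    print(n,world(d,(320+u/3.2,25+v/3.2),z).round(3))
print(shift([.6375,-.055,.1],-3), shift([.63,-.055,.1],20), env.get_state()["qpos"].round(2))
```

```text
bottle edge [ 0.757 -0.065  0.   ]
bottle L [ 0.783 -0.03   0.03 ]
beaker near [ 0.711 -0.126  0.   ]
beaker c [ 0.734 -0.128  0.   ]
beaker left [ 0.732 -0.102  0.   ]
beaker rim near [ 0.738 -0.126  0.06 ]
spout [0.739 0.013 0.2  ]
spout base [ 0.783 -0.062  0.2  ]
(array([  8.3, 130.3, 149.4]), np.float64(3.069329244209584), np.float64(0.06932924420957919)) (array([  8.3, 122.8, 149.4]), np.float64(-19.930670755790416), np.float64(0.06932924420957919)) [-0.46  0.24  0.59  1.85 -0.15  1.09  0.19]
```

>>> carry_out(series=[14,130,60,0,50,14,130,60,0,50,14,130,60,0,50,14,130,150,0,50,14,130,190,0,50,14,130,190,0,50,14,130,190,0,50,14,130,190,0,50])

```text
time: 2.3
tcp_pos: [0.6327, -0.0392, 0.0547]
tool_rot: [-2.205, -2.23, 0.008]
force: [0.4, 0.6, -0.0]
width: 0.0505
gripper_force: 0.0
```

```bash
python3 -c "
from h import *
print(tool()[0],env.get_state()['width'],shift([.6375,-.052,.002],0))"
```

```text
[ 0.63270617 -0.0392066   0.05465917] 0.0505181542708496 (array([-12.8,   5. ,  52.6]), np.float64(0.6380463424307123), np.float64(0.6380463424307152))
```

>>> carry_out(series=[-13,5,25,0,50,-13,5,25,0,50,-13,5,25,0,50])

```text
time: 2.55
tcp_pos: [0.641, -0.0537, 0.0352]
tool_rot: [2.21, 2.231, 0.001]
force: [0.6, -0.3, 0.5]
width: 0.0501
gripper_force: 0.0
```

```bash
python3 -c "
from h import *
print(tool()[0],env.get_state()['joint_velocities'].round(3),shift([.6375,-.052,.002],0))"
```

```text
[ 0.64098622 -0.05366925  0.03517577] [-0.017 -0.023 -0.003 -0.01  -0.003  0.006 -0.005] (array([ 1.7, -3.5, 33.2]), np.float64(0.5363877211123338), np.float64(0.5363877211123282))
```

>>> carry_out(series=[1,-2,20,0,50,1,-2,33,0,50,1,-2,33,0,50,1,-2,33,0,50,1,-2,33,0,15,1,-2,33,0,15,1,-2,33,0,15,1,-2,33,0,15])

```text
time: 3.22
tcp_pos: [0.6387, -0.0518, 0.0008]
tool_rot: [2.209, 2.233, 0.001]
force: [1.0, -0.2, -0.5]
width: 0.0278
gripper_force: 0.0
```

>>> carry_out(series=[0,0,0,0,15,0,0,0,0,15,0,0,-20,0,15,0,0,-60,0,15,0,0,-100,0,15,0,0,-120,0,15,0,0,-120,0,15])

```text
time: 3.8
tcp_pos: [0.6415, -0.0527, 0.1257]
tool_rot: [2.206, 2.229, 0.009]
force: [0.0, -0.0, -1.5]
width: 0.0234
gripper_force: 29.9
```

```bash
python3 -c "
from h import *
print(tool()[0],shift([.535,.186,.12],81.8))"
```

```text
[ 0.64151182 -0.05267141  0.12574826] (array([ 239.8, -104.1,    4.8]), np.float64(-81.2056823876332), np.float64(0.5943176123667898))
```

>>> carry_out(series=[238,-104,0,-81,15,238,-104,0,-81,15,238,-104,0,-81,15,238,-104,0,-81,15,238,-104,0,-81,15,238,-104,0,-81,15,238,-104,0,-81,15,238,-104,0,-81,15])

```text
time: 4.47
tcp_pos: [0.5292, 0.1902, 0.1197]
tool_rot: [-0.847, -3.023, -0.002]
force: [1.2, -1.0, -0.5]
width: 0.023
gripper_force: 29.9
```

```bash
python3 -c "
from h import *
print(tool()[0],shift([.533,.187,.08],81.8))"
```

```text
[0.52922718 0.19019127 0.11966465] (array([-5. , -0.8, 39.7]), np.float64(-23.106608725033936), np.float64(58.693391274966054))
```

>>> carry_out(series=[-4,0,0,-23,15,-4,0,0,-23,15,-4,0,0,-23,15,-4,0,20,-23,15,-4,0,45,-23,15,-4,0,45,-23,15,-4,0,45,-23,15])

```text
time: 5.05
tcp_pos: [0.5341, 0.1823, 0.0742]
tool_rot: [-0.249, -3.128, 0.003]
force: [0.2, 0.2, 0.2]
width: 0.0234
gripper_force: 29.9
```

```bash
python3 look.py w2; python3 -c "
from h import *
print(tool()[0],shift([.533,.187,.0275],81.8))
d=np.load('w.npz')
def tr(c,a,x,y,z):
    c_,s_=np.cos(np.radians(a)),np.sin(np.radians(a)); return [c[0]+c_*x-s_*y,c[1]+s_*x+c_*y,z]
for x,y,z in [(55,-25,13),(-55,-25,13),(42,27,25),(-42,27,25),(36,10,36),(-36,10,36),(95,53,13)]: print(x,y,(1.25*pix(d,tr((.531,.1606),-8.2,x/1e3,y/1e3,z/1e3))).round())
"
```

```text
(array([ -29.7, -281.6, -174.4]), np.float64(80.88794168990131), np.float64(80.88794168990131)) [0.5351 0.1827 0.0754]
[0.5350632  0.18265114 0.07538838] (array([ 2.7,  4. , 47.9]), np.float64(-0.9120583100986863), np.float64(80.88794168990131))
55 -25 [311. 372.]
-55 -25 [296. 169.]
42 27 [406. 361.]
-42 27 [405. 198.]
36 10 [372. 361.]
-36 10 [367. 215.]
95 53 [452. 433.]
```

View pics/w2.png

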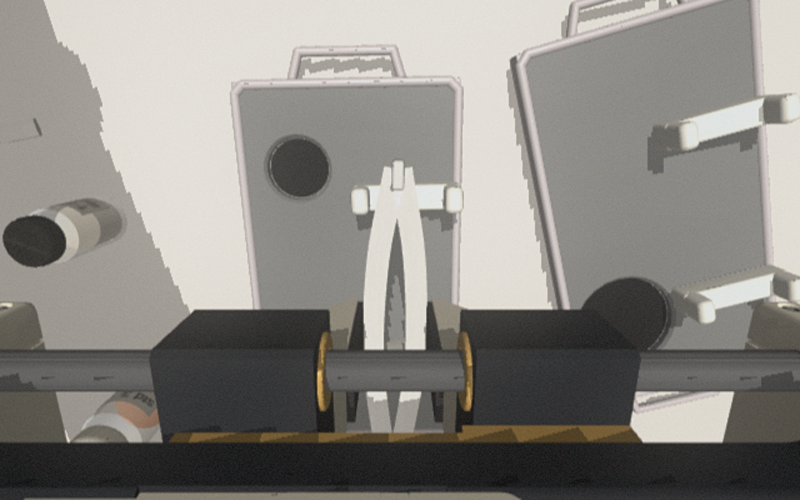

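The wrist view shows the forceps (tip at (398,175)) over the check tray rest, whose notch is at (405,199). The predicted small well (296,169) and rest (405,198) match the image to within about 3 px. Lowering with a small y correction.

>>> carry_out(series=[3,4,15,-1,15,3,4,35,-1,15,3,4,48,-1,15,3,4,48,-1,15,3,4,48,-1,15])

```text
time: 5.52
tcp_pos: [0.5334, 0.1874, 0.0282]
tool_rot: [0.222, 3.133, 0.0]
force: [0.9, -0.2, 0.4]
width: 0.0229
gripper_force: 29.9
```

```bash
python3 -c "
from h import *
print(tool()[0],shift([.533,.187,.0265],81.8),env.get_state()['force'])"
```

```text
[0.53340565 0.18741187 0.02821957] (array([ 0.3, -0.5,  1.7]), np.float64(0.1034748270202499), np.float64(81.90347482702025)) [ 0.90073545 -0.23023555  0.44422394]
```

>>> carry_out(series=[0,0,2,0,15,0,0,2,0,15,0,0,2,0,45,0,0,2,0,45,0,0,2,0,45,0,0,-25,0,45,0,0,-65,0,45,0,0,-95,0,45])

```text
time: 6.18
tcp_pos: [0.533, 0.1872, 0.1243]
tool_rot: [-0.222, -3.134, 0.0]
force: [1.4, 0.2, -0.6]
width: 0.0454
gripper_force: 0.0
```

```bash
python3 -c "
from h import *
d=env.snapshot('top'); cv2.imwrite('pics/t1.png',cv2.resize(d['img'][120:240,190:390,::-1],None,fx=4,fy=4,interpolation=cv2.INTER_CUBIC))
print(tool()[0],env.get_state()['width'],env.get_state()['qpos'].round(2),shift([.438,-.064,.12],2.6))"
```

```text
[0.53619086 0.18835093 0.13010134] 0.045020480368567435 [-0.53  0.44  0.14  1.84 -0.08  0.86  1.07] (array([  61.6, -263.7,    8.4]), np.float64(79.28319314254006), np.float64(81.88319314254005))
```

>>> carry_out(series=[62,-263,8,79,40,62,-263,8,79,40,62,-263,8,79,40,62,-263,8,79,40,62,-263,8,79,40,62,-263,8,79,40,62,-263,8,79,40,62,-263,8,79,40])

```text
time: 6.9
tcp_pos: [0.4323, -0.0692, 0.1147]
tool_rot: [1.714, 2.633, -0.002]
force: [0.1, 0.5, -0.1]
width: 0.04
gripper_force: 0.0
```

```bash
python3 -c "
from h import *
print(tool()[0],shift([.438,-.0645,.06],2.8))"
```

```text
[ 0.43225088 -0.0691696   0.11468606] (array([ 2. ,  7.2, 54.7]), np.float64(21.053175876385495), np.float64(23.853175876385492))
```

View pics/t1.png

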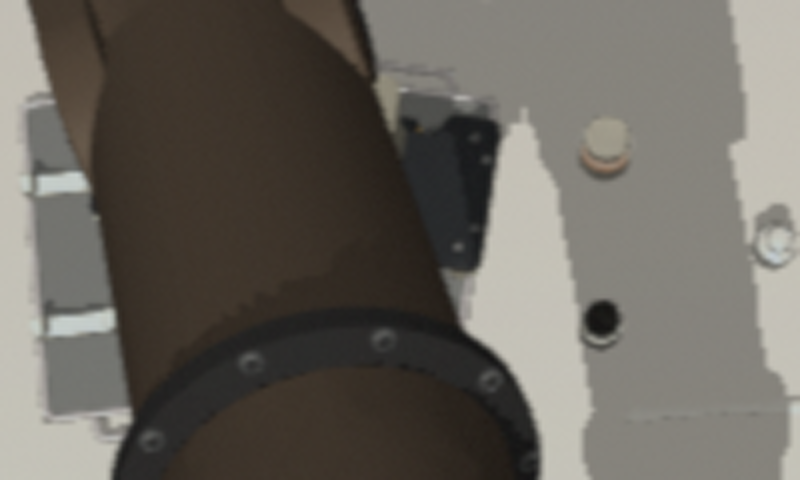

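That top view was blocked by the arm; I'll check the forceps later. Continuing to the spoon.

>>> carry_out(series=[2,7,0,21,40,2,7,0,21,40,2,7,20,21,40,2,7,54,21,40,2,7,54,21,40,2,7,54,21,40,2,7,54,21,40])

```text
time: 7.48
tcp_pos: [0.4404, -0.0599, 0.0613]
tool_rot: [-2.15, -2.291, -0.0]
force: [-0.4, -0.4, 0.4]
width: 0.0399
gripper_force: 0.0
```

```bash
python3 -c "
from h import *
print(tool()[0],shift([.438,-.0645,.001],2.8))"
```

```text
[ 0.44036422 -0.05986052  0.06133607] (array([-4.5, -2.7, 60.3]), np.float64(0.8338901291869831), np.float64(3.6338901291869874))
```

>>> carry_out(series=[-4,-2,30,1,40,-4,-2,58,1,40,-4,-2,60,1,40,-4,-2,60,1,40,-4,-2,60,1,5,-4,-2,60,1,5,-4,-2,60,1,5,-4,-2,60,1,5])

```text
time: 8.15
tcp_pos: [0.4389, -0.0636, 0.0011]
tool_rot: [2.169, 2.271, 0.002]
force: [-0.1, -0.6, -0.2]
width: 0.0182
gripper_force: 0.0
```

>>> carry_out(series=[0,0,0,0,5,0,0,0,0,5,0,0,0,0,5,0,0,-20,0,5,0,0,-60,0,5,0,0,-100,0,5,0,0,-120,0,5,0,0,-120,0,5])

```text
time: 8.82
tcp_pos: [0.4409, -0.064, 0.1243]
tool_rot: [2.167, 2.268, 0.008]
force: [-0.1, 0.1, -0.2]
width: 0.0124
gripper_force: 30.0
```

```bash
python3 -c "
from h import *
print(tool()[0],shift([.5226,.3406,.12],98))"
```

```text
[ 0.44085525 -0.06399598  0.12429243] (array([400.5, 100.1,   5.2]), np.float64(84.60999788724831), np.float64(2.609997887248332))
```

>>> carry_out(series=[400,100,0,-95,5,400,100,0,-95,5,400,100,0,-95,5,400,100,0,-95,5,400,100,0,-95,5,400,100,0,-95,5,400,100,0,-95,5,400,100,0,-95,5])

```text
time: 9.48
tcp_pos: [0.5038, 0.265, 0.1197]
tool_rot: [-0.805, -3.036, 0.001]
force: [0.6, -1.0, -0.4]
width: 0.0124
gripper_force: 30.0
```

```bash
python3 -c "
from h import *
print(tool()[0],shift([.5226,.3406,.09],98))"
```

```text
[0.50383109 0.26504798 0.1196937 ] (array([21.1, 74.9, 29.7]), np.float64(-37.71625945062477), np.float64(60.28374054937523))
```

>>> carry_out(series=[21,75,0,-38,5,21,75,0,-38,5,21,75,0,-38,5,21,75,0,-38,5,21,75,20,-38,5,21,75,40,-38,5,21,75,40,-38,5,21,75,40,-38,5])

```text
time: 10.15
tcp_pos: [0.5227, 0.3375, 0.079]
tool_rot: [0.213, -3.131, 0.003]
force: [0.2, 0.4, 0.1]
width: 0.0124
gripper_force: 30.0
```

```bash
python3 look.py w3; python3 -c "
from h import *
print(tool()[0],shift([.5226,.3406,.0265],98))
d=np.load('w.npz')
def tr(c,a,x,y,z):
    c_,s_=np.cos(np.radians(a)),np.sin(np.radians(a)); return [c[0]+c_*x-s_*y,c[1]+s_*x+c_*y,z]
for x,y,z in [(50,-23,13),(42,27,25),(-42,27,25),(-36,10,36),(-95,53,13)]: print(x,y,(1.25*pix(d,tr((.5263,.3139),8,x/1e3,y/1e3,z/1e3))).round())
"
```

```text
(array([  63.1, -433.7, -169.5]), np.float64(-82.21304218179358), np.float64(97.78695781820643)) [0.5236 0.3381 0.0803]
[0.52362129 0.33814891 0.08026905] (array([ 0.6,  2.6, 53.8]), np.float64(-0.21304218179356837), np.float64(97.78695781820643))
50 -23 [310. 359.]
42 27 [401. 356.]
-42 27 [401. 197.]
-36 10 [363. 213.]
-95 53 [456.  80.]
```

View pics/w3.png

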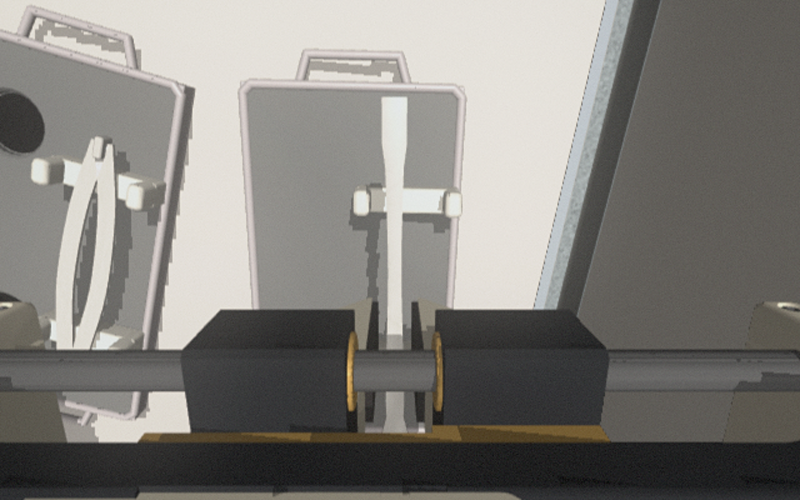

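The wrist view shows the forceps lying properly in both notches on the left tray. The spoon (x ≈ 395) hangs over the sampling rest, whose notch centre is (407,202) against the predicted (401,197). So this tray sits about 3 mm further +y and 2 mm further +x, and I'll correct for that.

>>> carry_out(series=[-1,6,20,0,5,-1,6,40,0,5,-1,6,52,0,5,-1,6,54,0,5,-1,6,54,0,5,-1,6,54,0,5])

```text
time: 10.7
tcp_pos: [0.5245, 0.3446, 0.0272]
tool_rot: [-0.215, 3.133, 0.0]
force: [-0.2, -0.7, -0.0]
width: 0.0126
gripper_force: 30.0
```

```bash
python3 -c "
from h import *
print(tool()[0],shift([.5245,.3436,.0262],98),env.get_state()['force'])"
```

```text
[0.52445619 0.34458182 0.02721825] (array([ 0.1, -1. ,  1. ]), np.float64(-0.1317888566137384), np.float64(97.86821114338626)) [-0.23579335 -0.68367987 -0.01410455]
```

>>> carry_out(series=[0,0,1,0,5,0,0,1,0,5,0,0,1,0,36,0,0,1,0,36,0,0,1,0,36,0,0,-20,0,36,0,0,-60,0,36,0,0,-100,0,36])

```text
time: 11.37
tcp_pos: [0.5229, 0.3436, 0.1262]
tool_rot: [0.217, -3.131, 0.003]
force: [1.1, 0.4, -0.3]
width: 0.036
gripper_force: 0.0
```

```bash
python3 -c "
from h import *
print(tool()[0],shift([.585,.0326,.13],90),shift([.585,.0326,.13],0),env.get_state()['qpos'].round(2))"
```

```text
[0.52286013 0.34363294 0.1262485 ] (array([ -18.7, -316.6,   -3.2]), np.float64(7.912114707305818), np.float64(97.91211470730582)) (array([ -18.7, -316.6,   -3.2]), np.float64(-82.08788529269418), np.float64(97.91211470730582)) [-0.7   0.53  0.05  1.69 -0.03  0.93  1.07]
```

>>> carry_out(series=[-19,-316,-4,98,50,-19,-316,-4,98,50,-19,-316,-4,98,50,-19,-316,-4,98,50,-19,-316,-4,98,50,-19,-316,-4,98,50,-19,-316,-4,98,50,-19,-316,-4,98,50])

```text
time: 12.03
tcp_pos: [0.5868, 0.0284, 0.131]
tool_rot: [1.327, 2.846, -0.002]
force: [0.0, -1.4, -0.4]
width: 0.05
gripper_force: 0.0
```

```bash
python3 -c "
from h import *
print(tool()[0],shift([.585,.0326,.1],0))"
```

```text
[0.5867612  0.02841781 0.13099356] (array([ 4.4,  1.4, 31. ]), np.float64(40.00425576291988), np.float64(40.004255762919875))
```

>>> carry_out(series=[4,1,0,40,50,4,1,0,40,50,4,1,0,40,50,4,1,0,40,50,4,1,0,40,50,4,1,0,40,50,4,1,20,40,50,4,1,30,40,50])

```text
time: 12.7
tcp_pos: [0.5841, 0.0382, 0.0994]
tool_rot: [-2.209, -2.234, 0.0]
force: [-0.5, 1.1, -0.2]
width: 0.05
gripper_force: 0.0
```

```bash
python3 look.py w4; python3 -c "
from h import *
print(tool()[0],shift([.585,.0326,.02],0))
d=np.load('w.npz'); print(1.25*pix(d,[.585,.0326,.06]),1.25*pix(d,[.5816,.128,.013]))"
```

```text
(array([-137.4,  -65. , -152.1]), np.float64(0.6764378865342877), np.float64(0.676437886534281)) [0.5828 0.0381 0.0976]
[0.58277361 0.03813097 0.09759566] (array([-5.5,  2.4, 77.6]), np.float64(0.6764378865342877), np.float64(0.676437886534281))
[397.83143505 299.51235735] [392.94390981  91.68236717]
```

View pics/w4.png

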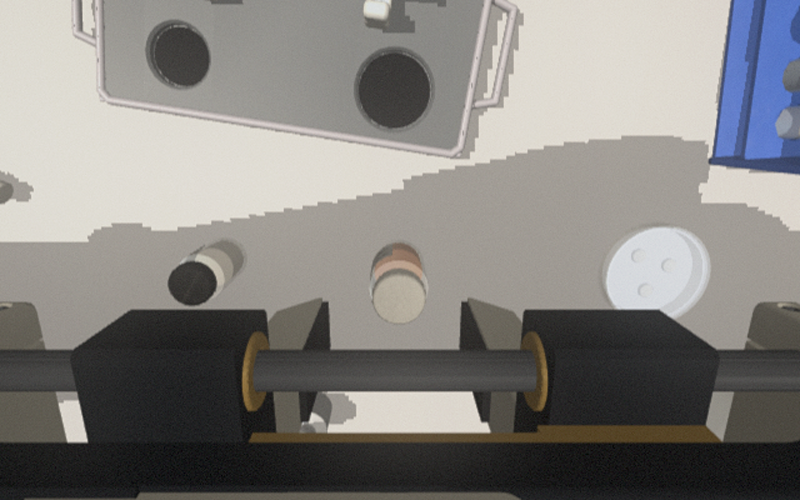

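The vial's white cap is at (398,297), as predicted, and the large check well is at (394,89) against the predicted (393,92). Going down to grip.

>>> carry_out(series=[-5,2,0,0,50,-5,2,30,0,50,-5,2,65,0,50,-5,2,78,0,50,-5,2,78,0,50,-5,2,78,0,18,-5,2,78,0,18,-5,2,78,0,18])

```text
time: 13.42
tcp_pos: [0.5879, 0.0328, 0.0243]
tool_rot: [2.208, 2.232, 0.004]
force: [0.5, 0.7, 0.6]
width: 0.0345
gripper_force: 0.0
```

>>> carry_out(series=[0,0,0,0,18,0,0,0,0,18,0,0,0,0,18,0,0,-20,0,18,0,0,-60,0,18,0,0,-100,0,18,0,0,-100,0,18])

```text
time: 14.0
tcp_pos: [0.5908, 0.0323, 0.13]
tool_rot: [2.206, 2.228, 0.014]
force: [1.8, -0.2, -0.4]
width: 0.0283
gripper_force: 27.9
```

```bash
python3 -c "
from h import *
print(tool()[0],shift([.5810,.3005,.12],8))"
```

```text
[0.5908036  0.03232447 0.13001181] (array([268.2,  -7.2,  10.3]), np.float64(-7.430965609007146), np.float64(0.5690343909928544))
```

>>> carry_out(series=[268,-7,5,-7,18,268,-7,5,-7,18,268,-7,5,-7,18,268,-7,5,-7,18,268,-7,5,-7,18,268,-7,5,-7,18,268,-7,5,-7,18,268,-7,5,-7,18])

```text
time: 14.67
tcp_pos: [0.5747, 0.3084, 0.1173]
tool_rot: [-2.057, -2.371, -0.004]
force: [-0.3, 0.3, -0.5]
width: 0.0285
gripper_force: 27.9
```

```bash
python3 look.py w5; python3 -c "
from h import *
print(tool()[0],env.get_state()['width'],shift([.5810,.3005,.07],8))
d=np.load('w.npz')
print(1.25*pix(d,[.581,.3005,.013]),1.25*pix(d,tool()[0]))"
```

```text
(array([-392.7, -110.9, -133. ]), np.float64(7.928570721334125), np.float64(7.92857072133413)) [0.5756 0.3044 0.1175]
[0.57562918 0.30438969 0.11746989] 0.02880096860035175 (array([-4.6,  4.8, 47.5]), np.float64(-0.07142927866587456), np.float64(7.92857072133413))
[404.06251603 265.4661345 ] [397.24551287 334.66631973]
```

View pics/w5.png

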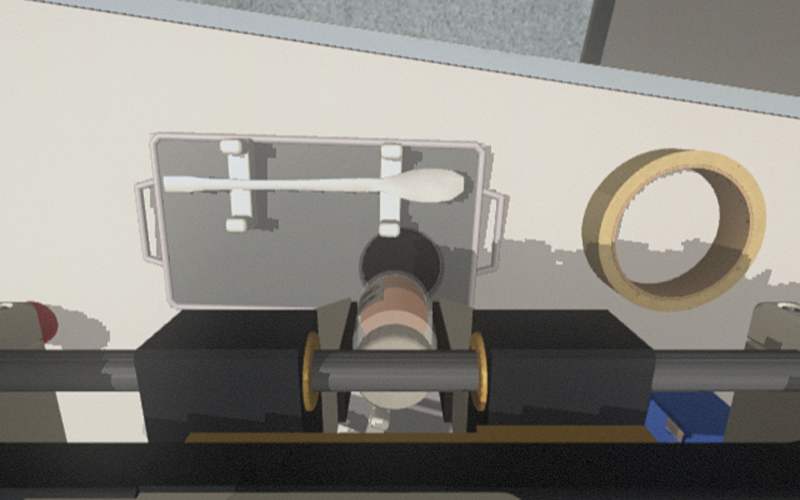

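The spoon lies in both notches, with its bowl at (440,185). The well is at (401,268) against the predicted (404,265), and the vial hangs upright. Lowering it.

>>> carry_out(series=[-5,4,0,0,18,-5,4,30,0,18,-5,4,65,0,18,-5,4,75,0,18,-5,4,75,0,18,-5,4,75,0,18])

```text
time: 15.22
tcp_pos: [0.582, 0.2947, 0.0431]
tool_rot: [2.071, 2.362, -0.001]
force: [0.4, 1.0, -0.1]
width: 0.0286
gripper_force: 27.9
```

```bash
python3 -c "
from h import *
print(tool()[0],env.get_state()['width'],shift([.5805,.3005,.030],8))"
```

```text
[0.58201171 0.29465188 0.0431038 ] 0.028551885744208128 (array([ 6. , -0.7, 13.1]), np.float64(-0.5006515878749696), np.float64(7.499348412125035))
```

>>> carry_out(series=[5,0,0,0,18,5,0,6,0,18,5,0,10,0,18,5,0,12,0,18,5,0,12,0,18])

```text
time: 15.63
tcp_pos: [0.5811, 0.3019, 0.032]
tool_rot: [-2.069, -2.364, -0.003]
force: [-2.5, -1.2, 12.0]
width: 0.0282
gripper_force: 28.3
```

```bash
python3 -c "
from h import *
print(tool()[0],env.get_state()['force'],shift([.5805,.3005,.029],8))"
```

```text
[0.58108139 0.30188173 0.03195504] [-2.46545234 -1.19884544 11.97725339] (array([-1.3, -0.8,  3. ]), np.float64(-0.37366245017909705), np.float64(7.626337549820906))
```

It has touched the floor of the well (12 N). Easing up slightly, releasing and going up.

>>> carry_out(series=[0,0,-1,0,18,0,0,-1,0,30,0,0,-1,0,45,0,0,-1,0,45,0,0,-1,0,45,0,0,-30,0,45,0,0,-70,0,45,0,0,-100,0,45])

```text
time: 16.3
tcp_pos: [0.5808, 0.301, 0.1321]
tool_rot: [2.069, 2.363, -0.0]
force: [0.4, -0.0, 0.0]
width: 0.0449
gripper_force: 0.0
```

```bash
python3 -c "
from h import *
print(tool()[0],shift([.5315,-.0650,.13],0),env.get_state()['qpos'].round(2))"
```

```text
[0.58081527 0.30096314 0.13214806] (array([-356.2,  -97.2,    2.3]), np.float64(7.593209132075202), np.float64(7.593209132075203)) [-0.87  0.6   0.49  1.63 -0.32  0.99 -0.15]
```

>>> carry_out(series=[-356,-97,0,8,45,-356,-97,0,8,45,-356,-97,0,8,45,-356,-97,0,8,45,-356,-97,0,8,45,-356,-97,0,8,45,-356,-97,0,8,45,-356,-97,0,8,45])

```text
time: 16.97
tcp_pos: [0.5358, -0.0309, 0.1305]
tool_rot: [2.229, 2.214, 0.0]
force: [1.0, -0.1, -0.1]
width: 0.045
gripper_force: 0.0
```

```bash
python3 -c "
from h import *
print(tool()[0],shift([.5315,-.0650,.06],0))"
```

```text
[ 0.53576782 -0.0309346   0.13052457] (array([-34.1,  -4.1,  70.5]), np.float64(-0.3703851356953294), np.float64(-0.37038513569533116))
```

>>> carry_out(series=[-32,-4,0,0,45,-32,-4,35,0,45,-32,-4,70,0,45,-32,-4,70,0,45,-32,-4,70,0,45,-32,-4,70,0,45])

```text
time: 17.47
tcp_pos: [0.5328, -0.0611, 0.0616]
tool_rot: [2.228, 2.214, 0.001]
force: [0.5, -0.6, -0.4]
width: 0.045
gripper_force: 0.0
```

```bash
python3 -c "
from h import *
print(tool()[0],shift([.5315,-.0650,.009],0))"
```

```text
[ 0.53281963 -0.06105976  0.06155729] (array([-3.9, -1.3, 52.6]), np.float64(-0.367565305760138), np.float64(-0.3675653057601332))
```

>>> carry_out(series=[-4,-1,25,0,45,-4,-1,50,0,45,-4,-1,53,0,45,-4,-1,53,0,45,-4,-1,53,0,15,-4,-1,53,0,15,-4,-1,53,0,15,-4,-1,53,0,15])

```text
time: 18.13
tcp_pos: [0.532, -0.065, 0.0085]
tool_rot: [2.228, 2.213, 0.002]
force: [0.9, -0.6, 3.7]
width: 0.0228
gripper_force: 22.4
```

>>> carry_out(series=[0,0,0,0,15,0,0,0,0,15,0,0,0,0,15,0,0,-20,0,15,0,0,-60,0,15,0,0,-90,0,15,0,0,-90,0,15])

```text
time: 18.72
tcp_pos: [0.5343, -0.0659, 0.1028]
tool_rot: [2.226, 2.209, 0.009]
force: [1.2, -0.2, 0.2]
width: 0.0225
gripper_force: 30.0
```

```bash
python3 -c "
from h import *
print(tool()[0],shift([.5816,.128,.09],-8.2))"
```

```text
[ 0.53426438 -0.06592111  0.10276245] (array([194.3,  45.8,  13.1]), np.float64(7.774207037783725), np.float64(-0.4257929622162734))
```

>>> carry_out(series=[192,46,0,8,15,192,46,0,8,15,192,46,0,8,15,192,46,0,8,15,192,46,0,8,15,192,46,0,8,15,192,46,25,8,15,192,46,25,8,15])

```text
time: 19.38
tcp_pos: [0.5762, 0.127, 0.0695]
tool_rot: [-2.375, -2.054, 0.006]
force: [-1.4, -0.4, -0.7]
width: 0.0224
gripper_force: 30.0
```

```bash
python3 look.py w6; python3 -c "
from h import *
print(tool()[0],env.get_state()['width'],env.get_state()['force'],shift([.5816,.128,.018],-8.2))"
```

```text
(array([-232.3,  -23.6, -178.7]), np.float64(-8.37494146582388), np.float64(-8.374941465823875)) [0.5765 0.1262 0.0708]
[0.57647536 0.126186   0.07080213] 0.02274513317827522 [-0.25791577 -0.77600043 -0.72319716] (array([ 2.6,  5. , 52.8]), np.float64(-0.1749414658238777), np.float64(-8.374941465823875))
```

View pics/w6.png

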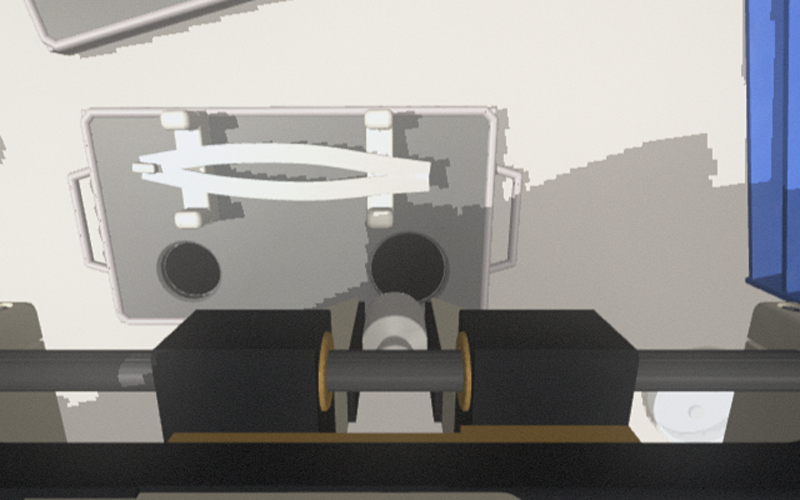

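The weight is held upright at (395,325) with its well at (408,267), and the forceps are well seated. Lowering with the offset correction.

>>> carry_out(series=[1,4,0,0,15,1,4,20,0,15,1,4,40,0,15,1,4,42,0,15,1,4,42,0,15])

```text
time: 19.85
tcp_pos: [0.5823, 0.1263, 0.0305]
tool_rot: [-2.379, -2.052, 0.002]
force: [-0.1, 0.5, -0.6]
width: 0.0226
gripper_force: 30.0
```

```bash
python3 -c "
from h import *
print(tool()[0],shift([.5816,.128,.0175],-8.2))"
```

```text
[0.58232342 0.12625029 0.0305062 ] (array([ 1.6, -1. , 13. ]), np.float64(-0.24454716066048832), np.float64(-8.444547160660482))
```

>>> carry_out(series=[2,-1,7,0,15,2,-1,12,0,15,2,-1,13,0,15,2,-1,13,0,15])

```text
time: 20.18
tcp_pos: [0.5818, 0.1292, 0.0175]
tool_rot: [-2.378, -2.053, -0.0]
force: [0.3, 0.0, -0.3]
width: 0.0225
gripper_force: 30.0
```

>>> carry_out(series=[0,0,0,0,22,0,0,0,0,36,0,0,0,0,36,0,0,0,0,36,0,0,-30,0,36,0,0,-70,0,36,0,0,-90,0,36,0,0,-90,0,36])

```text
time: 20.85
tcp_pos: [0.5849, 0.1293, 0.1123]
tool_rot: [2.376, 2.051, 0.011]
force: [0.0, -1.0, 0.2]
width: 0.0361
gripper_force: 0.0
```

```bash
python3 -c "
from h import *
print(tool()[0],shift([.583,-.1505,.12],0))"
```

```text
[0.58491504 0.12926815 0.11230187] (array([-277. ,   39.1,   -8.3]), np.float64(-8.410143212602563), np.float64(-8.410143212602565))
```

>>> carry_out(series=[-276,39,0,0,36,-276,39,0,0,36,-276,39,0,0,36,-276,39,0,0,36,-276,39,0,0,36,-276,39,0,0,36,-276,39,0,0,36,-276,39,30,0,36])

```text
time: 21.52
tcp_pos: [0.5824, -0.1601, 0.0822]
tool_rot: [2.379, 2.035, 0.004]
force: [1.2, -1.3, 0.2]
width: 0.0363
gripper_force: 0.0
```

```bash
python3 -c "
from h import *
print(tool()[0],shift([.583,-.1505,.05],-8.4))"
```

```text
[ 0.58235445 -0.16009608  0.0822493 ] (array([ 9.7, -1.2, 32.2]), np.float64(-0.530560113531152), np.float64(-8.930560113531149))
```

>>> carry_out(series=[2,0,20,0,36,2,0,30,0,36,2,0,30,0,36,2,0,30,0,36])

```text
time: 21.85
tcp_pos: [0.5804, -0.1473, 0.0473]
tool_rot: [-2.377, -2.053, 0.001]
force: [0.0, 0.8, 0.2]
width: 0.0358
gripper_force: 0.0
```

```bash
python3 look.py w7; python3 -c "
from h import *
print(tool()[0],shift([.583,-.1505,.0075],-8.4))
d=np.load('w.npz');print(1.25*pix(d,[.583,-.1505,.011]),1.25*pix(d,[.496,-.158,.015]))"
```

```text
(array([  38.1,  -67.1, -202. ]), np.float64(-8.344372018140177), np.float64(-8.344372018140172)) [ 0.581  -0.1475  0.0481]
[ 0.58095439 -0.14747628  0.04808269] (array([-2.7,  2.4, 40.6]), np.float64(0.055627981859828424), np.float64(-8.344372018140172))
[402.8644162  296.03661547] [220.33082594 339.51305039]
```

View pics/w7.png

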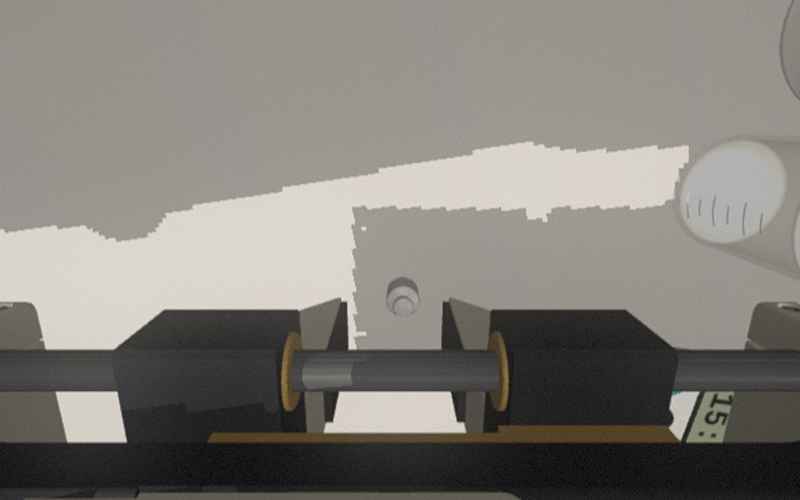

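The small weight is at (403,297), as predicted, between the fingers. Going down.

>>> carry_out(series=[-3,2,20,0,36,-3,2,38,0,36,-3,2,40,0,36,-3,2,40,0,36,-3,2,40,0,36])

```text
time: 22.32
tcp_pos: [0.5828, -0.1509, 0.0087]
tool_rot: [2.377, 2.053, 0.001]
force: [0.4, 0.8, 0.0]
width: 0.0357
gripper_force: 0.0
```

>>> carry_out(series=[0,0,0,0,36,0,0,0,0,8,0,0,0,0,8,0,0,0,0,8,0,0,0,0,8,0,0,0,0,8])

```text
time: 22.82
tcp_pos: [0.5822, -0.1509, 0.0077]
tool_rot: [2.378, 2.053, 0.001]
force: [-0.4, 0.8, 3.4]
width: 0.013
gripper_force: 30.0
```

>>> carry_out(series=[0,0,-20,0,8,0,0,-60,0,8,0,0,-100,0,8,0,0,-100,0,8])

```text
time: 23.15
tcp_pos: [0.5856, -0.1528, 0.1143]
tool_rot: [2.373, 2.047, 0.009]
force: [0.8, -0.2, -0.7]
width: 0.0126
gripper_force: 30.0
```

```bash
python3 -c "
from h import *
print(tool()[0],shift([.4733,.1437,.11],-8.2))"
```

```text
[ 0.58562336 -0.15281887  0.11428061] (array([ 276.8, -154.7,    2.7]), np.float64(-0.23927213402272685), np.float64(-8.439272134022728))
```

>>> carry_out(series=[276,-154,0,0,8,276,-154,0,0,8,276,-154,0,0,8,276,-154,0,0,8,276,-154,0,0,8,276,-154,0,0,8,276,-154,0,0,8,276,-154,0,0,8])

```text
time: 23.82
tcp_pos: [0.4677, 0.149, 0.1072]
tool_rot: [-2.372, -2.056, -0.0]
force: [-0.4, 1.1, 0.0]
width: 0.0129
gripper_force: 30.0
```

>>> carry_out(series=[0,0,0,0,8,0,0,0,0,8,0,0,30,0,8,0,0,60,0,8,0,0,60,0,8,0,0,60,0,8])

```text
time: 24.32
tcp_pos: [0.4695, 0.1425, 0.0469]
tool_rot: [-2.381, -2.05, 0.005]
force: [0.3, 0.1, -0.8]
width: 0.0128
gripper_force: 30.0
```

```bash
python3 look.py w8; python3 -c "
from h import *
print(tool()[0],env.get_state()['width'],shift([.4733,.1437,.0165],-8.2))
d=np.load('w.npz');print(1.25*pix(d,[.473,.1437,.013]),1.25*pix(d,[.5816,.128,.046]))"
```

```text
(array([-233.2,   85. , -201.8]), np.float64(-8.527033712407771), np.float64(-8.527033712407775)) [0.4704 0.143  0.048 ]
[0.47038013 0.14303451 0.04797528] 0.012966491701923221 (array([ 1.1,  2.8, 31.5]), np.float64(-0.32703371240776846), np.float64(-8.527033712407775))
[403.67306594 288.6407891 ] [692.18187911 317.62121303]
```

View pics/w8.png

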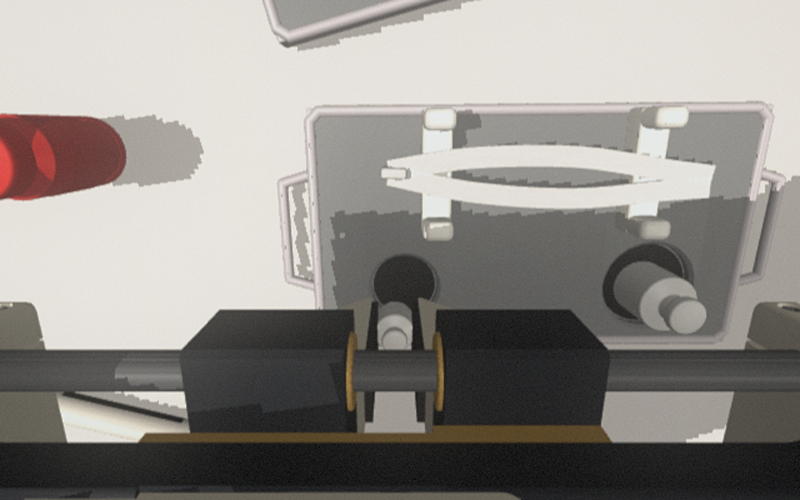

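The small weight is held at (396,325) over its well at (405,284), and the large weight stands in the large well with its knob at (685,315). Lowering.

>>> carry_out(series=[2,2,0,0,8,2,2,15,0,8,2,2,24,0,8,2,2,24,0,8,2,2,24,0,8])

```text
time: 24.78
tcp_pos: [0.4723, 0.1462, 0.0238]
tool_rot: [-2.378, -2.053, 0.0]
force: [0.8, 0.4, -0.1]
width: 0.0129
gripper_force: 30.0
```

```bash
python3 -c "
from h import *
print(tool()[0],env.get_state()['force'],shift([.4737,.1447,.0162],-8.2))"
```

```text
[0.4723105  0.14616743 0.02380426] [ 0.7904772   0.44112764 -0.0914087 ] (array([-1.2,  1.6,  7.6]), np.float64(-0.20367740662645417), np.float64(-8.403677406626448))
```

>>> carry_out(series=[-1,1,4,0,8,-1,1,8,0,8,-1,1,8,0,8,-1,1,8,0,8])

```text
time: 25.12
tcp_pos: [0.4737, 0.1452, 0.0157]
tool_rot: [2.378, 2.052, 0.002]
force: [0.8, -0.8, 0.8]
width: 0.0124
gripper_force: 30.0
```

>>> carry_out(series=[0,0,0,0,18,0,0,0,0,30,0,0,0,0,30,0,0,0,0,30,0,0,-25,0,30,0,0,-65,0,30,0,0,-105,0,30,0,0,-140,0,30])

```text
time: 25.78
tcp_pos: [0.4728, 0.1446, 0.1573]
tool_rot: [2.378, 2.052, -0.001]
force: [1.0, 0.7, -0.3]
width: 0.03
gripper_force: 0.0
```

>>> carry_out(series=[-180,0,-200,0,30,-180,0,-200,0,30,-180,0,-200,0,30,-180,0,-200,0,30,-180,0,-200,0,30,-180,0,-200,0,30,-180,0,-200,0,30,-180,0,-200,0,30])

```text
time: 26.45
tcp_pos: [0.4476, -0.0367, 0.3587]
tool_rot: [2.382, 2.046, 0.009]
force: [1.2, 0.2, 0.2]
width: 0.0298
gripper_force: 0.0
```

```bash
python3 look.py w9
python3 - <<'E'
from h import *
d=env.snapshot('top'); a=cv2.resize(d['img'][125:235,190:440,::-1],None,fx=3.2,fy=3.2,interpolation=cv2.INTER_CUBIC)
b=cv2.resize(cv2.imread("pics/w9.png"),(384,240)); e=cv2.resize(env.snapshot("scene")["img"][160:285,195:395,::-1],(384,240))
c=np.zeros((600,800,3),np.uint8); c[:352]=a; c[352:592,:384]=b; c[352:592,400:784]=e; cv2.imwrite("pics/fin.png",c)
E
```

```text
(array([-54.4,  81.5, 106.7]), np.float64(-8.54502295822472), np.float64(-8.545022958224726)) [ 0.4472 -0.0343  0.3566]
```

View pics/fin.png

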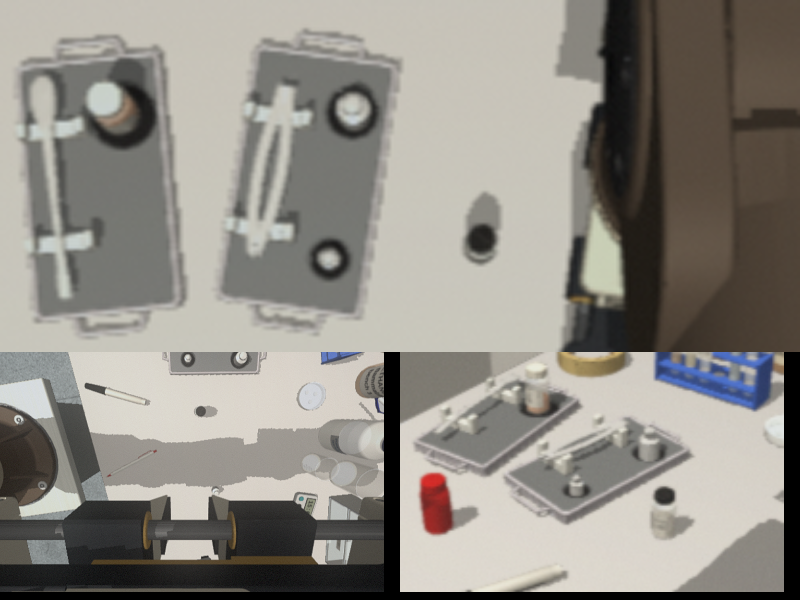

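The final view shows both tools seated, both weights near centre in their wells, and the middle weight and small vial in place. The vial's cap at crop (106,100) sits off from its well centre (123,114), so I'll work out how much of that is perspective.

Run:
```python
from h import *
d=env.snapshot('top')
f=lambda u,v,z: world(d,(190+u/3.2,125+v/3.2),z).round(4)
print("cap",f(106,100,.068),"well",f(122.5,114.5,.012)); 
print("predicted base front pixel etc", (pix(d,[.5805,.3005,.068])-[190,125])*3.2,(pix(d,[.5805,.3005,.008])-[190,125])*3.2)
print("wL",f(352,107,.046),f(352,110,.02),"well",f(353,111,.011)); print("wS",f(329,258,.03),"well",f(329.5,259,.011))
```

```text
cap [0.578  0.2992 0.068 ] well [0.5792 0.2983 0.012 ]
predicted base front pixel etc [104.23611081  96.55305105] [120.58697179 113.85686999]
wL [0.578 0.127 0.046] [0.5813 0.1283 0.02  ] well [0.5824 0.128  0.011 ]
wS [0.4711 0.1432 0.03  ] well [0.4726 0.144  0.011 ]
```

All parts are within about 2–4 mm of their well centres, and the cap offset was perspective. Handing in.

```bash
python3 -c "
from cell import env
print(env.hand_in())"
```

```text
the job is handed in; nothing more can be done
None
```

Both kits are made up and handed in after about 27 s of robot time: the last pictures show all five parts placed and released in their trays, and the middle weight and small vial were left untouched; `env.hand_in()` gave no verdict.

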